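# Free a mug press's stop plate with a fork and store it in its slot

## Robot

A 6-joint arm with a two-finger parallel gripper is mounted at the origin on the work surface. World frame = base frame: x ahead of the robot, y to its left, z up, the work surface at z = 0. Lengths are in mm, angles in degrees, forces in N, time in s.
With the tool pointing down it reaches from about 300 to 850 mm from the base axis. Payload 4.2 kg.
Tool frame: the origin (TCP) lies at the very end of the fingers, on their centre line; the grasp point (between the pads) lies 19 mm behind it; x points along the fingers, z is the direction in which the jaws open and shut, and the axes are right-handed (so a half turn about x gives the same grasp; the last joint's range is limited). The gripper opens to 91 mm and grips with 3 to 60 N. Pads are 32 mm wide; open, the fingers measure 118 mm over their backs; the gripper's body (76 mm by 178 mm) begins 60 mm behind the grasp point.
Start: joints at [-64.171, 18.312, 89.639, -0, 72.044, -1.146], TCP at [260.825, -512.458, 213.976] pointing down, gripper open.
Joint ranges: [-177.97, 177.97], [-48.28, 115.42], [12.27, 149.76], [-77.06, 257.06], [2.81, 150.46], [-146.56, 146.56]. Speed limits (degrees/s): [147.25, 147.25, 180, 180, 180, 180].

## Interface

Orientations are given as [roll, pitch, yaw] about the fixed x, y, z axes, in that order (R = Rz(yaw) Ry(pitch) Rx(roll)).
In Python, from workcell import state, grab_frame, camera_info, env, search_frame, place_of gives the robot as it stands.
- The arm moves only by the tool drive_tool, never from a script. Its argument "plan" is a list of rows, each a list of 7 numbers: the turn, a rotation vector about the world's x, y, z in degrees, then the shift along the world's x, y, z in mm, then the finger opening in mm, from 0 to 91.2. In form: [[wx, wy, wz, dx, dy, dz, jaw], ...]. A call has 1 to 10 rows; each row is the pose to reach, as a shift and turn from the pose measured when the call began; what a row does not reach only later rows make up. A row lasts 1/8 s, in which the tool goes at most 62.5 mm and 10.7 degrees, less where a joint would pass 70% of its speed; a pose out of reach is approached as far as the arm can. A call with a gripper value outside its range is refused whole. The fingers move at their own pace and stop on an object; "grip_force" is the grip in N (left out, the last holds). Time passes only in rows, so rows that repeat a pose let the fingers close. It gives the time, the measured TCP pose, the force and the opening at its end, in the units of the state.
- state(): the state, without advancing time (a new reading comes with each control period).
- grab_frame(name): name is "side" or "top" or "wrist"; returns the picture (420x560x3 uint8, red, green, blue); there is no depth.
- camera_info(name): a dict with "intrinsics" (3x3 intrinsics, pixels), "origin" and "orientation" of the camera in the world; the wrist camera has in their place "hand_eye" (4x4, takes a point from camera to tool coordinates, whose origin is the TCP and whose axes are the tool frame's). Camera axes: x right, y down, z forward; pixel columns grow to the right and rows downward; lengths in mm; the calibration is good to about 2 mm. A picture is of the moment at which its call begins: read the wrist's pose just before it. camera_info takes no time and is no camera call.
- env.job_done(): hands the job in, once; it reports no verdict.
Trained networks look in the newest picture that a camera, given by its name, has taken for a name from the list of things; names that differ only in an ending like _2 or _b are one class to them, and where a whole thing is asked for, a point or a joint stands for the part that bears it (a point fixed in the world has none). Each returns a list of dicts, best first, with "p" (0 to 1); they miss things now and then, are a little off and sometimes report something else, mostly with a low value. They report only what shows in the picture. A call takes as long as a camera call.
- search_frame(camera, label): "rect" ([left, top, right, bottom] as shares, 0 to 1, of the picture: columns of its width, rows of its height, round what is visible of it).
- place_of(camera, label): "location" ([column, row] as shares, 0 to 1, of the picture: columns of its width, rows of its height: a listed point, or the origin of a listed thing).
The state is a dict: "time_s": time; "qpos": joint angles; "qvel": joint speeds; "effort": joint torques, N m; "ee_pos": TCP position; "ee_rot": TCP orientation; "force": force on the tool from outside, world axes, zero at the start; "torque": the same for the moment, N m; "gripper_width": finger opening in mm.
Only numpy, scipy, OpenCV 4.12 (cv2) and the standard library are available. Lean on these libraries where they do the work, as an engineer would, in place of code of your own. Each camera call takes 0.05 s, during which the arm holds its last target. There are 200 camera calls.

## Task

Change over the mug press: take the orange forked tool, straddle the sprung bar with it and push the brass collar sideways, away from the blue stop plate, until the plate kicks up free; never push the bar with the fingers. Let the bar spring back, stand the forked tool back down upright in its black stand, then lift the plate out and slide it down fully home in the one rack slot that matches its thickness, not overhanging the slot's ends. Leave everything else on the table where it is.

Things in the scene. Friction and masses are not known exactly. Their poses are not given: they have to be found in the camera images.
- press: Mug press, fixed, base 170 (x) by 275 (y) by 15 mm. Origin: on the table directly below the middle of the plate's seat; z up. Its y is the sprung bar's axis and the plate's thickness direction; +y points from the bar to the mug cradle (white cheeks, red pad, y 30 to 146 mm, 85 mm high). The bar lies on the -y side.
- seat (a point): Middle of the plate's seat, 37 mm above the table, on the press's z axis. The plate stands in two dark end guides (press x -65 to -43 and 43 to 65 mm, y -13 to 13, tops 85 mm above the table) with 1.8 mm play on each face; it lifts straight up. Two sprung pins below it kick it up 22 mm once the bar has left its hole.
- collar (a point): Centre of the brass collar's face that the fork pushes (towards the plate), on the bar's axis, 50 mm above the table, at press y -66 mm; moves with the bar. Collar 30 mm diameter, 6 mm thick. Push along the press's -y. Bare bar, 10 mm diameter, for the fork between it and a white bracket (press y -24 to -17 mm, 66 mm high); coil and rear bracket (y -120 to -112, 68 mm high) behind.
- bar (a joint): Travel of the sprung bar along the press's -y, m: 0 = sprung out, tip through the plate's hole; 0.022 = stop. The tip leaves the plate at about 0.009 to 0.013; push to about 0.018. Spring 3 N at 0, 4.6 N at the stop, plus up to 3 N of friction from the plate. Released, it springs back to 0, under the kicked-up plate.
- plate: Stop plate, loose, upright, blue, yellow grip tab. 10 mm thick (y), 110 long (x), 62 high; central tab 50 long (x), 10 thick, rising to 80 mm. Origin: centre of its underside; z up. 0.2 kg. The bar goes through a 16 by 14 mm hole centred 13 mm above the underside. Underside 37 to 40 mm above the table when locked, 59 when kicked up. Either way round in the slot.
- fork: Orange forked tool, loose, 0.12 kg, upright, fork down, 106 mm tall. Origin: centre of the tips' underside; z up. Two steel prongs 10 wide, 14 thick (y), 18 mm gap between (along x), 38 over both; gap 34 mm deep; 38 mm wide bridge up to 46 mm; orange handle 30 (x) by 16 (y) from 46 to 106 mm. To push: x across the bar, either way round, tips about 20 mm below the bar's axis.
- stand: Black fork stand, fixed. Origin: centre of its underside; z up. Floor 6 mm thick; pocket 46 (x) by 21 (y) mm inside, walls 8 mm thick, tops 37 mm above the table. The fork stands in it with its x along the stand's x, either way round.
- slot_thin: Grey slot block on the rack tray, fixed; slot 6 mm wide: too narrow for the plate. Same form as slot_mid.
- slot_mid: Grey slot block on the rack tray, fixed: the plate's slot, 15 mm wide (y), 130 mm long (x), open ends and top. Origin: centre of the block's underside, 10 mm above the table; z up. Slot floor 8 mm above the origin; walls 10 mm thick, straight to 34 mm, then sloped lead-in lips to 42 mm above the origin. The three blocks stand 58 mm apart along y, in any order.
- slot_wide: Grey slot block on the rack tray, fixed; slot 24 mm wide: too loose, the wrong place. Same form as slot_mid.
- mug_a: Bystander: white mug, 82 mm wide, 95 mm high, handle to one side. Origin: underside.
- mug_b: Bystander: blue mug, same size.
- mug_c: Bystander: white mug, same size.
- tape: Bystander: yellow tape roll lying flat, 76 mm wide, 24 mm high.
- spare: Bystander: dark steel shim lying flat, 62 by 110 by 5 mm.
- scissors: Bystander: red-handled scissors lying flat, about 165 mm long, 8 mm high.

How it is judged (in metres and radians):
On the way, in this order (a step that is already met when the one before it is completed fails the run):
1. the forked tool is lifted out of its stand (z of fork in the frame of stand above 0.045 m), for 0.1 s.
2. the forked tool holds the sprung bar compressed by more than 9 mm (value of joint bar above 0.009 m and contact force between fork and bar above 1 N), for 0.1 s.
3. the plate has kicked up free and the bar has sprung back under it (z of plate in the frame of press above 0.055 m and value of joint bar below 0.003 m), for 0.1 s.
4. the forked tool stands in its stand again, let go, before the plate is moved (x of fork in the frame of stand between -0.012 and 0.012 m and y of fork in the frame of stand between -0.012 and 0.012 m and z of fork in the frame of stand below 0.011 m and angle between fork's own z axis and vertical below 0.15 rad and contact force between the fingers and fork below 0.2 N), for 0.2 s.
5. the plate is lifted clear of the press (z of plate in the frame of press above 0.085 m), for 0.1 s.
At the end, for the whole second after the job is handed in: Plate upright (0.12 rad) in the 15 mm slot: underside within 3 mm of its floor, 4 mm of its middle across, 13 mm along, in line (0.1 rad). Fork upright (0.15 rad) in its stand, within 12 mm of its middle, tips within 5 mm of its floor. Bar sprung out (3 mm). All at rest (x of plate in the frame of slot_mid between -0.013 and 0.013 m and y of plate in the frame of slot_mid between -0.004 and 0.004 m and z of plate in the frame of slot_mid below 0.011 m and angle between plate's own z axis and vertical below 0.12 rad and angle between the x axis of plate and the x axis of slot_mid, either way round below 0.1 rad and x of fork in the frame of stand between -0.012 and 0.012 m and y of fork in the frame of stand between -0.012 and 0.012 m and z of fork in the frame of stand below 0.011 m and angle between fork's own z axis and vertical below 0.15 rad and value of joint bar below 0.003 m and linear speed of each of plate, fork below 0.02 m/s); the robot touches nothing.
It fails at once if the fingers push on the sprung bar (contact force between the fingers and bar above 1.5 N).
It fails at once if a bystander (mugs, tape, shim, scissors) is moved more than 30 mm (distance of any of mug_a, mug_b, mug_c, tape, spare, scissors from where it was at the start of the episode above 0.03 m).
It also fails if it takes over 72 s, if anything falls off the work surface, if the arm or the gripper's body presses on something with over 40 N, if the wrist force passes 120 N, or if a joint passes its speed limit or range.

## Working session

There is one attempt and no reset: what is moved stays moved. The work goes in short steps, Python scripts to look and compute and a tool call to move; the robot and the scene stay as the last step left them, time stands still between calls to the robot, and variables do not carry over. Pictures are saved under pics/ and viewed, about 8 in all and at most 12, crops included, and the job is handed in when it is done.

Besides the shell and the picture viewer there is one more tool, called after "Call:" as a command line: name --pt "numbers of a row" for each row, then --argument value for the rest. drive_tool: Moves the arm, as the interface text tells. Its arguments: {"type":"object","properties":{"plan":{"type":"array"},"grip_force":{"type":"number"}},"required":["plan"]}

```bash
mkdir -p pics; ls; cat > h.py <<'E'
import numpy as np, cv2
from scipy.spatial.transform import Rotation as R
from workcell import state, grab_frame, camera_info, env, search_frame, place_of
def cam(name, s=None):
    c=camera_info(name); K=np.array(c["intrinsics"],float)
    if "hand_eye" in c:
        s=s or state(); H=np.array(c["hand_eye"],float)
        Rt=R.from_euler('xyz',s["ee_rot"],degrees=True).as_matrix()
        return K, Rt@H[:3,3]+np.array(s["ee_pos"]), Rt@H[:3,:3]
    o=np.array(c["orientation"],float)
    Rm=o if o.shape==(3,3) else R.from_euler('xyz',o,degrees=True).as_matrix()
    return K,np.array(c["origin"],float),Rm
def ray(C,px):
    K,o,Rm=C; d=Rm@np.linalg.inv(K)@np.array([px[0],px[1],1.]); return o,d/np.linalg.norm(d)
def onz(C,px,z):
    o,d=ray(C,px); return o+d*(z-o[2])/d[2]
def proj(C,P):
    K,o,Rm=C; q=K@(Rm.T@(np.array(P,float)-o)); return q[:2]/q[2]
def tri(rays):
    A=np.zeros((3,3));b=np.zeros(3);
    for o,d in rays:
        M=np.eye(3)-np.outer(d,d);A+=M;b+=M@o
    X=np.linalg.solve(A,b); return X,[round(float(np.linalg.norm((np.eye(3)-np.outer(d,d))@(X-o))),1) for o,d in rays]
def save(im,n): cv2.imwrite(f'pics/{n}.png',cv2.cvtColor(im,cv2.COLOR_RGB2BGR))
E
python3 - <<'E'
from h import *
print(state()); 
for n in("top","side","wrist"): print(n,camera_info(n))
W=[560,420]
a=grab_frame("top");b=grab_frame("side");save(np.hstack([a]),'top0');save(b,'side0')
for l in ["press","seat","collar","plate","fork","stand","slot_thin","slot_mid","slot_wide"]:
    r={}
    for c in("top","side"):
        C=cam(c)
        r[c]=[(np.round(np.array(q["location"])*W,1).tolist(),round(q["p"],2)) for q in place_of(c,l)[:2]]
    x=''
    if r["top"] and r["side"]: x=tri([ray(cam(c),r[c][0][0]) for c in r])
    print(l,r,x)
E
```

```text
pics
{'time_s': 0.0, 'qpos': array([-6.41708405e+01,  1.83512931e+01,  8.97076457e+01,  9.27290186e-05,
        7.20415036e+01, -1.14577705e+00]), 'qvel': array([-0.00433431, -0.08681761, -0.02839728, -0.00863436,  0.06380961,
       -0.07358114]), 'effort': array([ 1.85691395e-03, -4.12458873e+01, -2.31974119e+01,  7.29281595e-02,
        4.57734754e-02, -1.56435126e-04]), 'ee_pos': array([ 260.60327309, -511.98819385,  213.11535262]), 'ee_rot': array([178.80393286,  89.89955759, 115.7788407 ]), 'force': array([ 0.31976514,  0.03196047, -0.55905237]), 'torque': array([ 0.01199129, -0.02484999,  0.07526549]), 'gripper_width': 91.18049344025911}
top {'intrinsics': array([[406.10293643,   0.        , 282.83519917],
       [  0.        , 406.10293643, 210.66905629],
       [  0.        ,   0.        ,   1.        ]]), 'origin': array([460.10183611, -11.63673223, 938.05018683]), 'orientation': array([-171.82675058,   -0.17789665,  -89.3419701 ])}
side {'intrinsics': array([[452.53285125,   0.        , 281.44918181],
       [  0.        , 452.53285125, 212.03076487],
       [  0.        ,
[... 1471 characters left out ...]
[350.8, 302.3], 0.27)], 'side': [([283.9, 343.0], 0.94), ([279.4, 232.1], 0.63)]} (array([489.06849577, 364.68542061,   7.16436826]), [0.3, 0.3])
slot_thin {'top': [([395.4, 244.5], 0.71), ([256.9, 128.5], 0.5)], 'side': [([316.6, 160.7], 0.8), ([282.9, 343.0], 0.41)]} (array([ 524.55082416, -272.18006319,    3.2179999 ]), [5.7, 5.7])
slot_mid {'top': [([418.1, 249.9], 0.68)], 'side': [([205.8, 223.9], 0.66), ([352.7, 189.0], 0.59)]} (array([ 683.35021927, -207.94632294, -117.76174526]), [227.9, 227.9])
slot_wide {'top': [([442.9, 249.6], 0.66), ([283.5, 229.0], 0.59)], 'side': [([332.6, 139.2], 0.8), ([209.8, 223.6], 0.31)]} (array([ 502.03518491, -378.16882846,   13.23076312]), [5.9, 5.9])
```

View pics/top0.png

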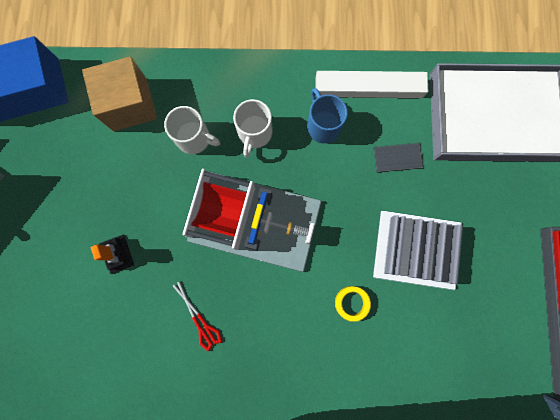

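View pics/side0.png

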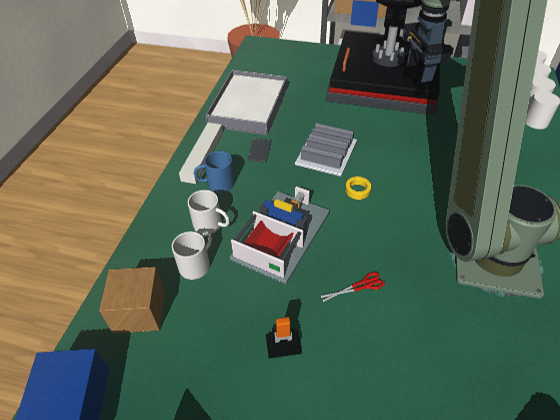

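The top view shows the fork and stand at (115,254), the press at (258,220) with its bar to the right, and the rack at (418,250). The side view agrees, with the fork at (283,335). I'll move over the fork for a closer look.

Call:
drive_tool --pt "0 0 9 15 56 0 91" --pt "0 0 18 30 112 0 91" --pt "0 0 27 45 168 0 91" --pt "0 0 36 60 224 0 91" --pt "0 0 45 75 280 0 91" --pt "0 0 54 90 336 0 91" --pt "0 0 63 105 392 0 91" --pt "0 0 72 120 448 0 91" --pt "0 0 81 135 504 0 91" --pt "0 0 90 150 560 0 91"

```text
time_s: 2.25
ee_pos: [411.2, 49.5, 214.4]
ee_rot: [-29.0, 89.9, -1.7]
force: [0.5, -1.0, 0.3]
gripper_width: 90.4
```

```bash
python3 -c "
from h import *
s=state();print(s['ee_pos'],s['ee_rot'],s['qpos'],s['force'])"
```

```text
[411.1709426   49.46918331 214.3764291 ] [-29.01040539  89.91535522  -1.72616437] [ 5.27758595e+00  3.57752289e+00  1.08625085e+02 -1.11543480e-02
  6.77133792e+01 -2.20024325e+01] [ 0.46784113 -1.01906844  0.33673846]
```

Call:
drive_tool --pt "0 0 8 13 53 4 91" --pt "0 0 16 26 106 8 91" --pt "0 0 24 39 159 12 91" --pt "0 0 32 52 212 16 91" --pt "0 0 40 65 265 20 91" --pt "0 0 43 78 316 26 91" --pt "0 0 43 78 316 26 91"

```text
time_s: 3.12
ee_pos: [489.7, 368.8, 239.8]
ee_rot: [-18.1, 89.9, 52.4]
force: [-1.1, -0.5, 0.3]
gripper_width: 91.3
```

```bash
python3 - <<'E'
from h import *
s=state();print(s['ee_pos'],s['ee_rot'])
im=grab_frame("wrist");save(im,'w1');C=cam("wrist",s)
for l,z in(("stand",0),("fork",6)):
    for q in place_of("wrist",l)[:2]:
        p=np.array(q["location"])*[560,420];print(l,p,q["p"],onz(C,p,z))
E
```

```text
[489.65826713 368.7716306  239.78891609] [-18.12043294  89.85407031  52.36163824]
stand [272.496 188.286] 0.95 [489.3313516  362.55861888   0.        ]
fork [273.672 186.816] 0.59 [487.26123948 364.80425201   6.        ]
```

View pics/w1.png

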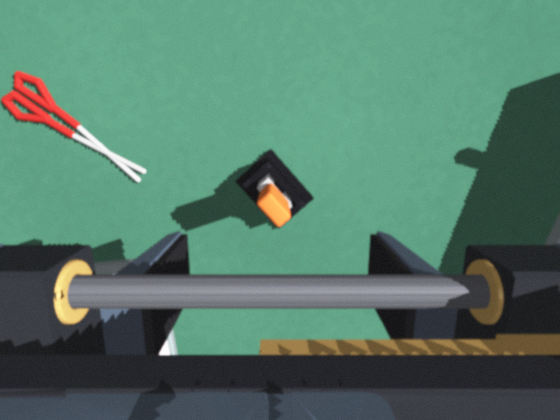

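The stand's rim corners are at (271,150), (313,196) and (237,182), and the orange handle top is at about (273,205), turned roughly 45° to the jaws.

```bash
python3 - <<'E'
from h import *
s=state();C=cam("wrist",s);im=cv2.imread('pics/w1.png')
P=[onz(C,p,37) for p in((271,150),(313,196),(237,182))]
for k in(1,2):
    d=P[k]-P[0];print('edge',np.linalg.norm(d),np.degrees(np.arctan2(d[1],d[0])))
h=cv2.cvtColor(im,cv2.COLOR_BGR2HSV);m=cv2.inRange(h,(5,150,215),(18,255,255));m[:,:230]=0;m[:,330:]=0;m[240:]=0
# brightest = top face
n,l,st,ce=cv2.connectedComponentsWithStats(m);print(st)
k=1+np.argmax(st[1:,4]);ys,xs=np.where(l==k)
W=np.array([onz(C,(x,y),112)[:2] for x,y in zip(xs,ys)],np.float32);print(cv2.minAreaRect(W))
save(cv2.resize(cv2.hconcat([im[130:250,220:340,::-1],cv2.cvtColor(m,cv2.COLOR_GRAY2RGB)[130:250,220:340]]),None,fx=3,fy=3,interpolation=0),'w1c')
E
```

```text
edge 65.30071601791339 23.05174373598815
edge 48.77365382713239 -66.920880574924
[[     0      0    560    420 234564]
 [   259    185     32     41    636]]
((485.9270935058594, 363.0978088378906), (32.40824508666992, 20.140939712524414), 21.30738067626953)
```

View pics/w1c.png

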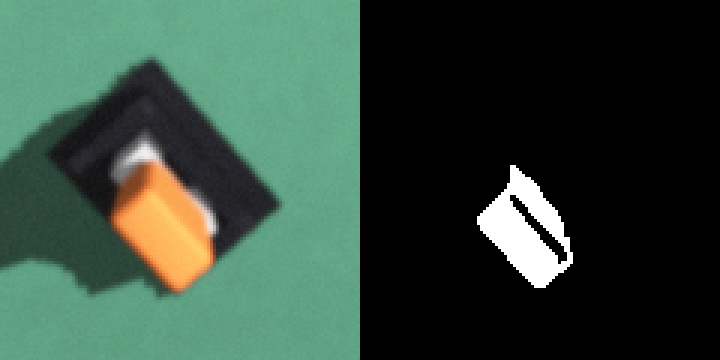

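The crop shows the handle's top face, with corners at about (258,202), (280,228), (291,217) and (269,194). I'll work out its centre at z=112.

```bash
python3 - <<'E'
from h import *
s=state();C=cam("wrist",s)
P=np.array([onz(C,p,112)[:2] for p in((257.7,201.7),(280,228),(291,217),(269,193))]);print(P,P.mean(0))
for a,b in((0,1),(3,2),(1,2),(0,3)):
    d=P[b]-P[a];print(np.linalg.norm(d),np.degrees(np.arctan2(d[1],d[0])))
r=s['ee_rot'];print('jaw',r[2]-r[0],s['qpos'])
E
```

```text
[[477.76664754 350.18688523]
 [505.99717138 360.25675137]
 [499.92466278 372.43494169]
 [473.94826304 361.78749824]] [489.40918619 361.16651913]
29.972732277384743 19.631386356559293
28.073856089549423 22.288189890625745
13.608221045311959 116.50258818133821
12.212873643805562 108.21915058924404
jaw 70.26762352387887 [ 3.56552741e+01  2.06815798e+01  8.23061821e+01 -1.80215432e-02
  7.70032923e+01 -3.46082979e+01]
```

Call:
drive_tool --pt "0 0 10 0 -2 -20 91" --pt "0 0 20 0 -4 -40 91" --pt "0 0 30 0 -6 -60 91" --pt "0 0 41 0 -6 -85 91" --pt "0 0 41 0 -6 -110 91" --pt "0 0 41 0 -6 -140 91" --pt "0 0 41 0 -6 -165 91" --pt "0 0 41 0 -6 -172 91" --pt "0 0 41 0 -6 -172 91"

```text
time_s: 4.4
ee_pos: [488.9, 358.0, 68.5]
ee_rot: [-100.3, 90.0, 10.9]
force: [-0.6, -0.1, 0.3]
gripper_width: 90.4
```

Call:
drive_tool --pt "0 0 0 0 0 0 40" --pt "0 0 0 0 0 0 20" --pt "0 0 0 0 0 0 5" --pt "0 0 0 0 0 0 5" --pt "0 0 0 0 0 0 5" --pt "0 0 0 0 0 0 5" --grip_force 40

```text
time_s: 5.15
ee_pos: [488.9, 358.0, 68.4]
ee_rot: [-113.8, 90.0, -2.5]
force: [0.7, 0.5, -1.4]
gripper_width: 34.0
```

Call:
drive_tool --pt "0 0 0 0 0 0 5" --pt "0 0 0 0 0 0 5" --pt "0 0 0 0 0 0 5" --pt "0 0 0 0 0 0 5"

```text
time_s: 5.65
ee_pos: [488.2, 360.0, 68.2]
ee_rot: [-8.0, 89.8, 103.2]
force: [-2.2, 5.4, -2.8]
gripper_width: 15.6
```

Call:
drive_tool --pt "0 0 0 0 0 10 5" --pt "0 0 0 0 0 30 5" --pt "0 0 0 0 0 70 5" --pt "0 0 0 0 0 120 5" --pt "0 0 -8 20 -50 170 5" --pt "0 0 -16 40 -100 190 5" --pt "0 0 -24 60 -150 190 5" --pt "0 0 -32 80 -200 190 5" --pt "0 0 -40 100 -250 190 5" --pt "0 0 -43 120 -300 190 5"

```text
time_s: 6.9
ee_pos: [608.4, 57.9, 258.7]
ee_rot: [-18.0, 89.8, 50.0]
force: [0.3, 1.0, -1.0]
gripper_width: 16.1
```

Call:
drive_tool --pt "0 0 0 15 -35 0 5" --pt "0 0 0 30 -70 0 5" --pt "0 0 0 30 -70 0 5" --pt "0 0 0 30 -70 0 5" --pt "0 0 0 30 -70 0 5"

```text
time_s: 7.52
ee_pos: [637.9, -11.2, 259.0]
ee_rot: [-14.6, 89.8, 53.5]
force: [-0.1, 0.4, -1.6]
gripper_width: 15.6
```

```bash
python3 - <<'E'
from h import *
s=state();print(s['ee_pos'],s['ee_rot'],s['qpos'],s['gripper_width'],s['force'])
im=grab_frame("wrist");save(im,'w2');C=cam("wrist",s)
for l,z in(("press",0),("seat",37),("collar",50),("plate",37),("fork",170)):
    for q in place_of("wrist",l)[:2]:
        p=np.array(q["location"])*[560,420];print(l,p,q["p"],onz(C,p,z))
E
```

```text
[637.94391715 -11.19243471 258.95963551] [-14.60556755  89.80061578  53.48350512] [ -2.12444525  22.82429969  76.31883492   0.16670053  80.7442809
 -70.24016859] 15.63129231718266 [-0.0710826   0.43457762 -1.55117488]
press [296.576 112.392] 0.56 [568.70222026  40.36227531   0.        ]
seat [297.304 109.788] 0.8 [567.1426238   39.67138349  37.        ]
collar [235.816 120.792] 0.61 [554.15386551 -23.51047545  50.        ]
plate [297.696 109.704] 0.75 [567.2165619  40.0845514  37.       ]
fork [280.784 235.62 ] 0.92 [650.54014967 -13.70197055 170.        ]
fork [109.928 323.82 ] 0.17 [ 668.20501051 -168.59244236  170.        ]
```

View pics/w2.png

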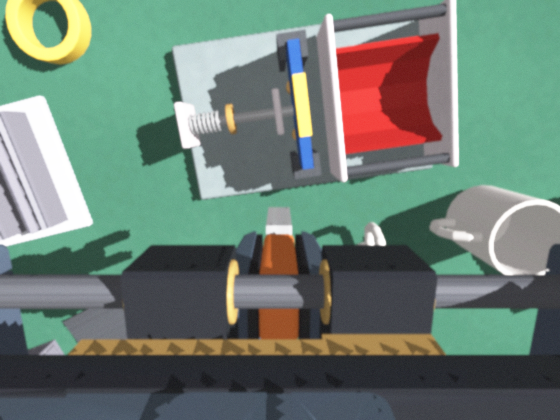

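The view shows the press base corners at (175,47) and (202,198), the collar at (230,118) and the plate running from (293,41) to (307,168). The fork is held straight. Next is the press yaw.

```bash
python3 - <<'E'
from h import *
s=state();C=cam("wrist",s)
def ang(p,q,z):
    a,b=onz(C,p,z),onz(C,q,z);d=b-a;return round(np.linalg.norm(d),1),round(np.degrees(np.arctan2(d[1],d[0])),1),a.round(1),b.round(1)
print('base -y edge',ang((175,47),(202,198),15))
print('base +x edge',ang((202,198),(320,184),15))
print('base -x edge',ang((175,47),(280,37),15))
print('plate tops',ang((288,41),(303,170),100), ang((300,40),(313,168),100))
print('bar',ang((190,121),(283,112),50))
print('fork',onz(C,(280.784,235.62),197))
im=cv2.imread('pics/w2.png');save(cv2.resize(im[20:220,160:360,::-1],None,fx=3,fy=3,interpolation=cv2.INTER_CUBIC),'w2c')
E
```

```text
base -y edge (np.float64(165.0), np.float64(-14.8), array([458.8, -57.2,  15. ]), array([618.3, -99.2,  15. ]))
base +x edge (np.float64(139.4), np.float64(75.0), array([618.3, -99.2,  15. ]), array([654.4,  35.4,  15. ]))
base -x edge (np.float64(112.3), np.float64(73.2), array([458.8, -57.2,  15. ]), array([491.2,  50.3,  15. ]))
plate tops (np.float64(109.6), np.float64(-14.2), array([514.1,  47.7, 100. ]), array([620.3,  20.7, 100. ])) (np.float64(108.5), np.float64(-14.7), array([517.1,  57.4, 100. ]), array([622. ,  29.9, 100. ]))
bar (np.float64(95.5), np.float64(73.5), array([537.3, -67.5,  50. ]), array([564.5,  24. ,  50. ]))
fork [643.0389016  -11.34343636 197.        ]
```

View pics/w2c.png

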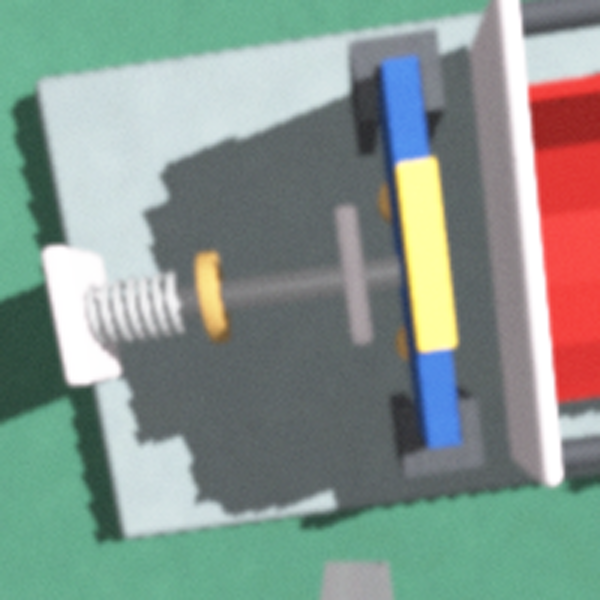

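```bash
python3 - <<'E'
from h import *
s=state();C=cam("wrist",s);T=s['ee_pos'];r=s['ee_rot'];j=np.radians(r[2]-r[0]);fx=np.array([np.sin(j),-np.cos(j)])
for p in((279,208),(267,209),(291,209)):
    q=onz(C,p,T[2]-62.2)[:2]-T[:2];print(q,'along fx',q@fx,'along fy',q@[np.cos(j),np.sin(j)])
for p in((236,118),(276,111)): print(onz(C,p,50))
print(onz(C,(278,111),66))
E
```

```text
[-13.38365449   6.26454852] along fx -14.754944809019783 along fy 0.8114057231719426
[-15.72193677  -1.3875578 ] along fx -14.065412902791092 along fy -7.1602215229610495
[-9.78004822 13.41280834] along fx -14.082537682882295 along fy 8.788339046772775
[552.09166608 -22.67593012  50.        ]
[560.90008936  17.79056725  50.        ]
[562.26604472  19.38627722  66.        ]
```

Call:
drive_tool --pt "0 0 3 -30 3 0 5" --pt "0 0 6.7 -60 6 0 5" --pt "0 0 6.7 -85 9 0 5" --pt "0 0 6.7 -85 9 -30 5" --pt "0 0 6.7 -85 9 -70 5" --pt "0 0 6.7 -85 9 -110 5" --pt "0 0 6.7 -85 9 -120 5" --pt "0 0 6.7 -85 9 -120 5" --pt "0 0 6.7 -85 9 -120 5"

```text
time_s: 8.95
ee_pos: [554.6, -2.7, 140.6]
ee_rot: [-47.8, 89.6, 27.0]
force: [-0.5, -0.1, -0.6]
gripper_width: 15.8
```

```bash
python3 - <<'E'
from h import *
s=state();print(s['ee_pos'],s['ee_rot'],s['ee_rot'][2]-s['ee_rot'][0],s['gripper_width'],s['force'])
im=grab_frame("wrist");C=cam("wrist",s)
b=grab_frame("side")
for c in("wrist","side"):
  for l in("collar","fork","seat"):
    for q in place_of(c,l)[:1]: print(c,l,np.array(q["location"])*[560,420],q["p"])
x=cv2.resize(b[150:290,220:360],(420,420),interpolation=cv2.INTER_CUBIC)
save(cv2.resize(np.hstack([im[:,80:460],x]),None,fx=1,fy=1),'w3')
E
```

```text
[554.61488591  -2.66648642 140.61810061] [-47.75794354  89.6461548   27.00835194] 74.76629547826587 15.80233306965751 [-0.54795445 -0.10928828 -0.56889835]
wrist collar [249.424 223.692] 0.72
wrist fork [282.52  236.082] 0.83
wrist seat [335.216 214.788] 0.7
side collar [297.472 203.994] 0.43
side fork [288.792 200.718] 0.69
side seat [282.408 222.6  ] 0.55
```

View pics/w3.png

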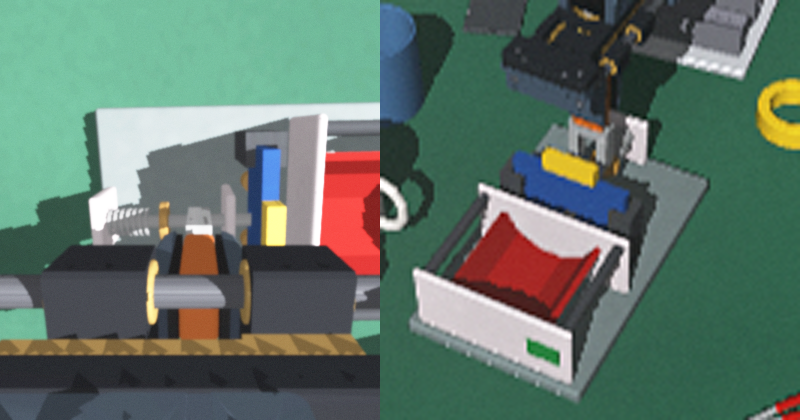

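The picture shows the fork over the bare bar, between the collar (left, x≈165) and the bracket (x≈228). Now I'll check the lateral alignment numerically.

```bash
python3 - <<'E'
from h import *
s=state();C=cam("wrist",s);T=s['ee_pos'];print(T)
j=np.radians(74.8);fx=np.array([np.sin(j),-np.cos(j)]);fy=np.array([np.cos(j),np.sin(j)])
def f(n,p,z,T=T):
    q=onz(C,p,z)[:2];d=q-T[:2];print(n,q.round(1),'fx',round(d@fx,1),'fy',round(d@fy,1))
f('collar',(249.4,223.7),50); f('seat',(335.2,214.8),37); f('fork',(282.5,236.1),78.4)
f('prong tip -x edge',(280,207),78.4)
f('bar by collar upper edge',(240,216),50);f('bar left of bracket mid',(300,217.5),50);f('bar tip side',(320,217),50)
E
```

```text
[553.35815389  -2.67194391 139.11931962]
collar [551.1 -24.1] fx 3.4 fy -21.3
seat [564.9  40.8] fx -0.3 fy 45.0
fork [558.3  -0.8] fx 4.3 fy 3.1
prong tip -x edge [538.5   2.8] fx -15.7 fy 1.4
bar by collar upper edge [543.5 -29.2] fx -2.5 fy -28.2
bar left of bracket mid [556.4  13.7] fx -1.4 fy 16.6
bar tip side [559.9  28.2] fx -1.8 fy 31.5
```

Call:
drive_tool --pt "0 0 0 -2 0.5 -5 5" --pt "0 0 0 -2 0.5 -10 5" --pt "0 0 0 -2 0.5 -15 5" --pt "0 0 0 -2 0.5 -20 5" --pt "0 0 0 -2 0.5 -26 5" --pt "0 0 0 -2 0.5 -30 5" --pt "0 0 0 -2 0.5 -30 5"

```text
time_s: 10.22
ee_pos: [551.1, -2.2, 108.7]
ee_rot: [-14.5, 89.8, 60.3]
force: [-0.4, 1.1, -1.6]
gripper_width: 15.5
```

Call:
drive_tool --pt "0 0 0 0 0 -8 5" --pt "0 0 0 0 0 -16 5" --pt "0 0 0 0 0 -16 5" --pt "0 0 0 -1.8 -6.8 -16 5" --pt "0 0 0 -3.1 -11.6 -16 5" --pt "0 0 0 -4.2 -15.4 -16 5" --pt "0 0 0 -5.2 -19.3 -16 5" --pt "0 0 0 -5.2 -19.3 -16 5"

```text
time_s: 11.22
ee_pos: [546.2, -21.3, 92.9]
ee_rot: [-19.1, 89.8, 55.6]
force: [0.4, 3.3, 0.2]
gripper_width: 15.7
```

Call:
drive_tool --pt "0 0 0 -0.8 -3 0 5" --pt "0 0 0 -1.6 -6 0 5" --pt "0 0 0 -2.4 -9 0 5" --pt "0 0 0 -3.1 -11.6 0 5" --pt "0 0 0 -3.1 -11.6 0 5" --pt "0 0 0 -3.1 -11.6 0 5"

```text
time_s: 11.98
ee_pos: [543.2, -33.0, 93.0]
ee_rot: [-22.9, 89.7, 51.9]
force: [1.9, 4.5, -1.4]
gripper_width: 15.6
```

```bash
python3 - <<'E'
from h import *
s=state();print(s['ee_pos'],s['gripper_width'],s['force'])
im=grab_frame("wrist");save(np.hstack([im[150:300,180:400]]),'w4')
b=grab_frame("side");save(np.vstack([cv2.resize(im[150:300,180:380],(600,450)),]),'w4')
C=cam("wrist",s)
for q in place_of("wrist","collar")[:1]+place_of("wrist","plate")[:1]: print(np.array(q["location"])*[560,420],q["p"],onz(C,np.array(q["location"])*[560,420],50))
C=cam("side")
h=cv2.cvtColor(b,cv2.COLOR_RGB2HSV);m=cv2.inRange(h,(24,120,120),(34,255,255))
n,l,st,ce=cv2.connectedComponentsWithStats(m);print(st[1:][st[1:,4]>30],ce[1:][st[1:,4]>30])
for z in(118,139): print(z,proj(C,(567.5,39.5,z)))
E
```

```text
[543.21315418 -32.97203326  92.96258461] 15.641498073173343 [ 1.93837545  4.48465657 -1.39220251]
[267.792 248.094] 0.67 [547.99059651 -40.83338948  50.        ]
[407.12  247.086] 0.98 [570.31291843  43.60571401  50.        ]
[[346 176  25  24 388]
 [275 192  19  14 122]] [[357.95876289 187.37628866]
 [283.18032787 198.75409836]]
118 [282.70446227 202.92659463]
139 [282.62635916 197.29610681]
```

View pics/w4.png

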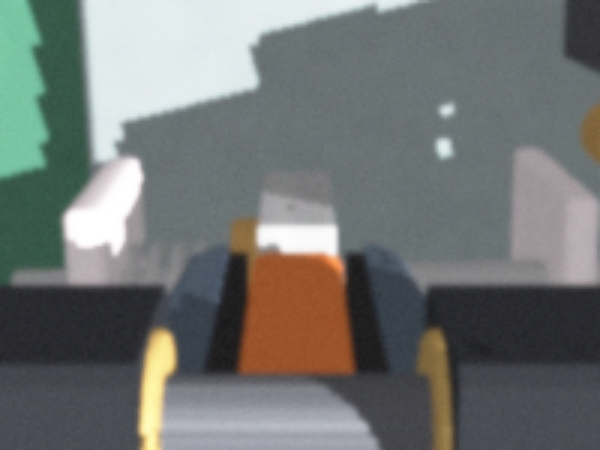

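```bash
python3 - <<'E'
from h import *
for n in('side0',):
    b=cv2.imread(f'pics/{n}.png');m=cv2.inRange(cv2.cvtColor(b,cv2.COLOR_BGR2HSV),(24,120,120),(34,255,255))
    n,l,st,ce=cv2.connectedComponentsWithStats(m);print(st[1:][st[1:,4]>30],ce[1:][st[1:,4]>30])
print(state()['torque'])
E
```

```text
[[346 176  25  24 396]
 [274 199  18  13 124]] [[357.89393939 187.40151515]
 [282.44354839 204.84677419]]
[ 0.93417801 -0.52676821  0.11591771]
```

The side view shows the tab 6 px higher than at the start (about 22 mm), so the plate has kicked up. I'll back the fork off and lift it out.

Call:
drive_tool --pt "0 0 0 1.5 6 0 5" --pt "0 0 0 3.2 12 0 5" --pt "0 0 0 5 19 0 5" --pt "0 0 0 7 26 0 5" --pt "0 0 0 8 30 0 5" --pt "0 0 0 8 30 0 5" --pt "0 0 0 8 30 15 5" --pt "0 0 0 8 30 50 5" --pt "0 0 0 8 30 105 5" --pt "0 0 0 8 30 155 5"

```text
time_s: 13.42
ee_pos: [551.2, -3.2, 251.0]
ee_rot: [-40.3, 89.7, 34.5]
force: [0.3, 0.3, -2.6]
gripper_width: 15.9
```

Call:
drive_tool --pt "0 0 0 0 0 5 5" --pt "0 0 8 -10 50 5 5" --pt "0 0 16 -20 100 5 5" --pt "0 0 24 -30 150 5 5" --pt "0 0 32 -40 200 5 5" --pt "0 0 37 -50 250 5 5" --pt "0 0 37 -58 310 5 5" --pt "0 0 37 -62 362 5 5" --pt "0 0 37 -62 362 5 5" --pt "0 0 37 -62 362 5 5"

```text
time_s: 14.68
ee_pos: [488.9, 357.9, 255.3]
ee_rot: [-29.6, 89.8, 82.1]
force: [2.0, -0.6, -1.9]
gripper_width: 15.6
```

```bash
python3 - <<'E'
from h import *
s=state();print(s['ee_pos'],s['ee_rot'][2]-s['ee_rot'][0],s['ee_rot'],s['gripper_width'],s['force'])
b=grab_frame("side");m=cv2.inRange(cv2.cvtColor(b,cv2.COLOR_RGB2HSV),(24,120,120),(34,255,255))
n,l,st,ce=cv2.connectedComponentsWithStats(m);print(st[1:][st[1:,4]>30],ce[1:][st[1:,4]>30])
for q in place_of("side","collar")[:2]: print('collar',np.array(q["location"])*[560,420],q["p"],onz(cam("side"),np.array(q["location"])*[560,420],50))
im=grab_frame("wrist");save(im,'w5');C=cam("wrist",s)
for l,z in(("stand",0),("fork",s['ee_pos'][2]-62)):
    for q in place_of("wrist",l)[:2]:
        p=np.array(q["location"])*[560,420];print(l,p,q["p"],onz(C,p,z))
E
```

```text
[488.85207184 357.94820527 255.25857151] 111.73211807933181 [-29.59441327  89.80325695  82.1377048 ] 15.596290516682517 [ 2.04470904 -0.59482757 -1.8879553 ]
[[346 177  25  23 353]] [[358.31728045 188.44759207]]
collar [357.616 189.21 ] 0.35 [ 385.39471486 -123.34506826   50.        ]
stand [281.792 188.79 ] 0.62 [491.89390628 363.96807522   0.        ]
fork [279.384 234.192] 0.69 [491.66106917 359.59764086 193.25857151]
```

View pics/w5.png

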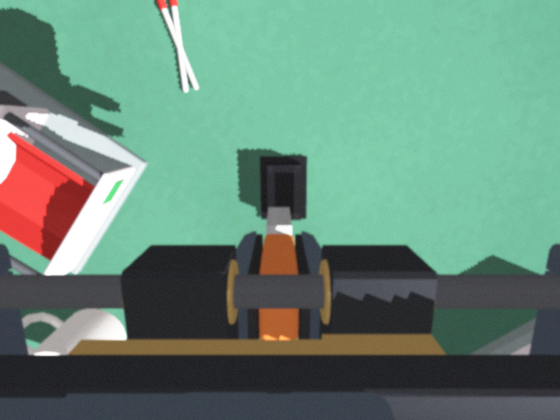

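The fork hangs in line with the stand, pocket centre at (284,190). It needs about 5 mm sideways before it goes down.

Call:
drive_tool --pt "0 0 0 -1.2 4.5 -20 5" --pt "0 0 0 -1.2 4.5 -60 5" --pt "0 0 0 -1.2 4.5 -100 5" --pt "0 0 0 -1.2 4.5 -130 5" --pt "0 0 0 -1.2 4.5 -142 5" --pt "0 0 0 -1.2 4.5 -142 5" --pt "0 0 0 -1.2 4.5 -152 5" --pt "0 0 0 -1.2 4.5 -160 5" --pt "0 0 0 -1.2 4.5 -165 5" --pt "0 0 0 -1.2 4.5 -165 5"

```text
time_s: 16.18
ee_pos: [488.1, 361.9, 90.8]
ee_rot: [-36.3, 89.7, 75.4]
force: [0.4, -0.2, -0.4]
gripper_width: 15.8
```

Call:
drive_tool --pt "0 0 0 0 0 -8 5" --pt "0 0 0 0 0 -15 5" --pt "0 0 0 0 0 -20 5" --pt "0 0 0 0 0 -22 5" --pt "0 0 0 0 0 -22 5"

```text
time_s: 16.8
ee_pos: [488.1, 362.0, 68.7]
ee_rot: [-35.1, 89.7, 76.5]
force: [-0.8, 0.2, -1.0]
gripper_width: 15.6
```

Call:
drive_tool --pt "0 0 0 0 0 0 20" --pt "0 0 0 0 0 0 40" --pt "0 0 0 0 0 0 70" --pt "0 0 0 0 0 0 91" --pt "0 0 0 0 0 0 91" --pt "0 0 0 0 0 0 91" --pt "0 0 0 0 0 0 91" --pt "0 0 0 0 0 0 91"

```text
time_s: 17.8
ee_pos: [488.1, 361.9, 68.6]
ee_rot: [-34.2, 89.7, 77.4]
force: [0.6, -0.1, 0.6]
gripper_width: 87.0
```

Call:
drive_tool --pt "0 0 0 0 0 30 91" --pt "0 0 0 0 0 75 91" --pt "0 0 0 0 0 125 91" --pt "0 0 -7 13 -40 165 91" --pt "0 0 -14 26 -90 175 91" --pt "0 0 -21 40 -145 175 91" --pt "0 0 -28 52 -200 175 91" --pt "0 0 -35 65 -255 175 91" --pt "0 0 -37 79 -310 175 91" --pt "0 0 -37 79 -322 175 91"

```text
time_s: 19.05
ee_pos: [567.6, 36.9, 243.5]
ee_rot: [-41.8, 89.7, 32.6]
force: [-0.5, 0.9, 0.2]
gripper_width: 90.6
```

Call:
drive_tool --pt "0 0 0 0 0 0 91" --pt "0 0 0 0 0 0 91"

```text
time_s: 19.3
ee_pos: [567.3, 38.0, 243.5]
ee_rot: [-33.9, 89.7, 40.6]
force: [-0.3, -0.1, 0.1]
gripper_width: 91.0
```

```bash
python3 - <<'E'
from h import *
s=state();T=s['ee_pos'];print(T,s['ee_rot'][2]-s['ee_rot'][0],s['ee_rot'])
im=grab_frame("wrist");b=grab_frame("side");C=cam("wrist",s)
save(np.hstack([im[60:300,60:500],cv2.resize(b[280:380,230:330],(240,240))]),'w6')
for l,z in(("seat",37),("collar",50),("plate",59)):
    for q in place_of("wrist",l)[:1]:
        p=np.array(q["location"])*[560,420];print(l,p,q["p"],onz(C,p,z))
S=cam("side");W=cam("top");t=grab_frame("top")
for l in("fork","stand"):
    r=[]
    for c,CC in(("side",S),("top",W)):
        q=place_of(c,l)
        if q: p=np.array(q[0]["location"])*[560,420];r.append(ray(CC,p));print(c,l,p,q[0]["p"])
    if len(r)==2: print(l,tri(r))
m=cv2.inRange(cv2.cvtColor(im,cv2.COLOR_RGB2HSV),(24,120,110),(34,255,255))
n,l,st,ce=cv2.connectedComponentsWithStats(m);k=1+np.argmax(st[1:,4]);print(st[k],ce[k])
ys,xs=np.where(l==k);print(cv2.minAreaRect(np.array([onz(C,(x,y),139)[:2] for x,y in zip(xs,ys)],np.float32)))
E
```

```text
[567.31509438  38.01997719 243.50535852] 74.4626558955841 [-33.89971873  89.73772818  40.56293717]
seat [277.312 191.604] 0.77 [567.38712453  37.81928313  37.        ]
collar [215.88 195.72] 0.75 [552.38715837 -23.79302184  50.        ]
plate [278.376 191.31 ] 0.9 [563.58194031  39.95147724  59.        ]
side fork [281.288 343.014] 0.62
top fork [116.2  255.78] 0.72
fork (array([490.03722164, 365.74028116,   7.24086529]), [4.5, 4.5])
side stand [285.488 344.82 ] 0.95
top stand [118.776 256.62 ] 0.71
stand (array([484.69330898, 363.30474909,  -3.02833913]), [0.7, 0.7])
[ 10  47  52  54 511] [28.75342466 64.83561644]
((418.8955078125, -98.55315399169922), (37.42142868041992, 27.63153648376465), 35.66747283935547)
```

View pics/w6.png

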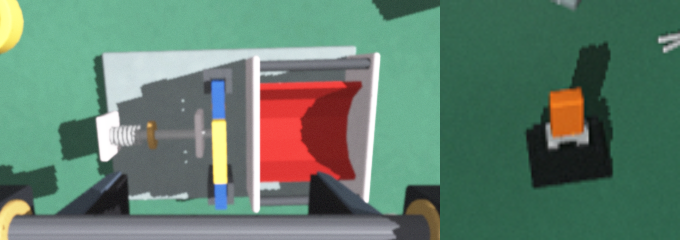

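The fork stands upright in its stand, the bar is back out, and the plate is up and centred under the jaws, turned about 1° from them. Next I'll grip the plate.

Call:
drive_tool --pt "0 0 1 0 0 -30 91" --pt "0 0 1 0 0 -70 91" --pt "0 0 1 0 0 -110 91" --pt "0 0 1 0 0 -135 91" --pt "0 0 1 0 0 -146 91" --pt "0 0 1 0 0 -146 91" --pt "0 0 1 0 0 -146 91"

```text
time_s: 20.68
ee_pos: [568.5, 37.2, 98.7]
ee_rot: [-52.6, 89.6, 22.8]
force: [-0.4, -0.2, -0.2]
gripper_width: 90.8
```

Call:
drive_tool --pt "0 0 0 0 0 0 20" --pt "0 0 0 0 0 0 5" --pt "0 0 0 0 0 0 3" --pt "0 0 0 0 0 0 3" --pt "0 0 0 0 0 0 3" --pt "0 0 0 0 0 0 3" --pt "0 0 0 0 0 0 3" --pt "0 0 0 0 0 0 3" --pt "0 0 0 0 0 0 3" --pt "0 0 0 0 0 0 3" --grip_force 30

```text
time_s: 21.92
ee_pos: [568.5, 37.3, 98.7]
ee_rot: [-51.1, 89.6, 24.3]
force: [-0.0, 0.2, -1.5]
gripper_width: 10.0
```

Call:
drive_tool --pt "0 0 0 0 0 8 3" --pt "0 0 0 0 0 30 3" --pt "0 0 0 0 0 70 3" --pt "0 0 0 0 0 120 3" --pt "0 0 0 0 -10 165 3" --pt "0 0 2 8 -60 185 3" --pt "0 0 4 16 -115 185 3" --pt "0 0 6 24 -170 185 3" --pt "0 0 6 28 -225 185 3" --pt "0 0 6 32 -280 185 3"

```text
time_s: 23.18
ee_pos: [600.1, -244.5, 283.9]
ee_rot: [-49.0, 89.6, 32.4]
force: [0.7, 0.4, -1.6]
gripper_width: 9.9
```

Call:
drive_tool --pt "0 0 0 0 -40 0 3" --pt "0 0 0 0 -65 0 3" --pt "0 0 0 0 -65 0 3" --pt "0 0 0 0 -65 0 3" --pt "0 0 0 0 -65 0 3"

```text
time_s: 23.8
ee_pos: [600.3, -308.0, 284.2]
ee_rot: [-47.2, 89.6, 34.3]
force: [0.4, 0.2, -0.8]
gripper_width: 9.6
```

```bash
python3 - <<'E'
from h import *
s=state();T=s['ee_pos'];print(T,s['ee_rot'][2]-s['ee_rot'][0],s['ee_rot'],s['gripper_width'])
im=grab_frame("wrist");C=cam("wrist",s);save(im,'w7')
for l,z in(("slot_thin",10),("slot_mid",10),("slot_wide",10),("plate",T[2]-39.7)):
    for q in place_of("wrist",l)[:2]:
        p=np.array(q["location"])*[560,420];print(l,p,round(q["p"],2),onz(C,p,z))
E
```

```text
[ 600.3279836  -307.98948177  284.23787402] 81.50735783382379 [-47.16091807  89.61758426  34.34643977] 9.594373258115095
slot_thin [303.128 109.494] 0.67 [ 519.52108166 -264.95387649   10.        ]
slot_mid [252.28  108.612] 0.98 [ 509.71885111 -324.67424032   10.        ]
slot_mid [554.288 113.904] 0.4 [568.36199229  32.2318866   10.        ]
slot_wide [205.576 105.294] 0.7 [ 497.93909639 -378.84015869   10.        ]
plate [276.696 234.318] 0.58 [ 597.02777359 -308.34037347  244.53787402]
```

View pics/w7.png

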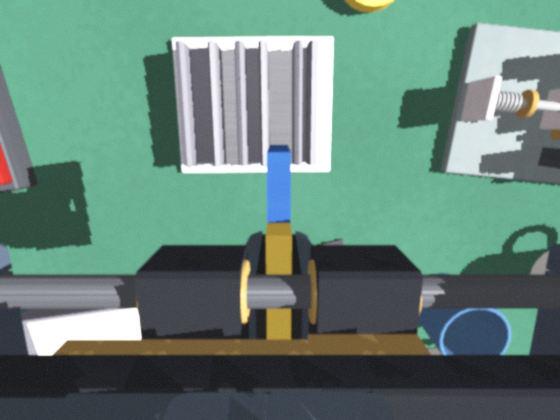

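The rack is at columns 173–333 and rows 37–172. Its three slots run down the image and the middle one is mid, at (252,108). I'll rectify it for exact yaw and wall positions.

```bash
python3 - <<'E'
from h import *
s=state();C=cam("wrist",s);g=cv2.imread('pics/w7.png',0).astype(np.float32)
c=np.array([509.7,-324.7]);xs=np.arange(-55,15,1.);ys=np.arange(-100,100,.5)
def prof(yaw,z):
    a=np.radians(yaw);ex=np.array([np.cos(a),np.sin(a)]);ey=np.array([-np.sin(a),np.cos(a)])
    P=c+xs[:,None,None]*ex+ys[None,:,None]*ey
    P=np.concatenate([P,np.full(P.shape[:2]+(1,),z)],2).reshape(-1,3)
    K,o,Rm=C;q=(K@(Rm.T@(P-o).T));uv=(q[:2]/q[2]).T.astype(np.float32).reshape(len(xs),len(ys),2)
    return cv2.remap(g,uv,None,cv2.INTER_LINEAR)
sc=[(np.abs(np.diff(prof(y,50).mean(0))).__pow__(2).sum(),y) for y in np.arange(-16,0,.5)]
print(sorted(sc)[::-1][:5])
y=max(sc)[1];
p=prof(y,50).mean(0);print(y,[f'{a:.0f}:{v:.0f}' for a,v in zip(ys[::3],p[::3])])
E
```

```text
[(np.float32(25096.395), np.float64(-8.0)), (np.float32(24728.664), np.float64(-7.5)), (np.float32(24663.004), np.float64(-8.5)), (np.float32(23523.285), np.float64(-9.0)), (np.float32(23489.09), np.float64(-7.0))]
-8.0 ['-100:70', '-98:70', '-97:69', '-96:69', '-94:69', '-92:69', '-91:69', '-90:68', '-88:68', '-86:68', '-85:67', '-84:67', '-82:72', '-80:107', '-79:153', '-78:159', '-76:151', '-74:158', '-73:193', '-72:223', '-70:228', '-68:223', '-67:208', '-66:197', '-64:178', '-62:127', '-61:100', '-60:101', '-58:102', '-56:102', '-55:103', '-54:102', '-52:103', '-50:103', '-49:103', '-48:103', '-46:103', '-44:102', '-43:124', '-42:205', '-40:242', '-38:244', '-37:238', '-36:222', '-34:205', '-32:170', '-31:117', '-30:131', '-28:169', '-26:178', '-25:178', '-24:178', '-22:178', '-20:178', '-19:178', '-18:173', '-16:153', '-14:141', '-13:149', '-12:167', '-10:207', '-8:226', '-7:219', '-6:175', '-4:117', '-2:106', '-1:107', '0:107', '2:107', '4:107', '5:107', '6:107', '8:103', '10:99', '11:152', '12:230', '14:247', '16:245', '17:232', '18:200', '20:178', '22:178', '23:178', '24:178', '26:177', '28:178', '29:178', '30:178', '32:178', '34:178', '35:178', '36:178', '38:178', '40:178', '41:178', '42:174', '44:140', '46:107', '47:123', '48:144', '50:153', '52:180', '53:215', '54:202', '56:144', '58:108', '59:94', '60:85', '62:85', '64:103', '65:183', '66:240', '68:246', '70:246', '71:252', '72:255', '74:255', '76:255', '77:255', '78:255', '80:255', '82:255', '83:255', '84:255', '86:254', '88:227', '89:164', '90:154', '92:154', '94:153', '95:153', '96:153', '98:153', '100:153']
```

```bash
python3 - <<'E'
from h import *
C=cam("wrist")
for a,b,z in(((236,42),(243,165),52),((261,42),(265,165),52),((173,38),(183,171),10),((332,38),(330,170),10)):
    P,Q=onz(C,a,z),onz(C,b,z);print(z,P.round(1),Q.round(1),((P+Q)/2).round(1),np.linalg.norm(P-Q).round(1))
C=cam("top");print(onz(C,(418.1,249.9),10))
E
```

```text
52 [ 444.5 -328.9   52. ] [ 569.9 -343.4   52. ] [ 507.2 -336.1   52. ] 126.3
52 [ 448.2 -303.5   52. ] [ 573.5 -319.    52. ] [ 510.9 -311.2   52. ] 126.3
10 [ 420.6 -402.    10. ] [ 570.1 -422.7   10. ] [ 495.4 -412.3   10. ] 150.9
10 [ 446.9 -223.3   10. ] [ 595.7 -242.3   10. ] [ 521.3 -232.8   10. ] 150.0
[ 506.75954225 -322.33700193   10.        ]
```

Call:
drive_tool --pt "0 0 0.5 -30 -5 0 3" --pt "0 0 0.5 -65 -10 0 3" --pt "0 0 0.5 -88 -14.5 0 3" --pt "0 0 0.5 -88 -14.5 -50 3" --pt "0 0 0.5 -88 -14.5 -100 3" --pt "0 0 0.5 -88 -14.5 -140 3" --pt "0 0 0.5 -88 -14.5 -165 3" --pt "0 0 0.5 -88 -14.5 -172 3" --pt "0 0 0.5 -88 -14.5 -172 3" --pt "0 0 0.5 -88 -14.5 -172 3"

```text
time_s: 25.3
ee_pos: [513.1, -323.9, 113.7]
ee_rot: [-69.7, 89.5, 12.3]
force: [-0.2, -0.3, -2.3]
gripper_width: 9.9
```

```bash
python3 - <<'E'
from h import *
s=state();T=s['ee_pos'];print(T,s['ee_rot'][2]-s['ee_rot'][0],s['force'])
im=grab_frame("wrist");b=grab_frame("side");t=grab_frame("top")
save(np.hstack([cv2.resize(im[120:270,200:360],(480,450)),cv2.resize(b[100:200,280:380],(320,320),interpolation=cv2.INTER_CUBIC)[:,:].repeat(1,0) if 0 else cv2.resize(b[100:200,290:360],(315,450),interpolation=cv2.INTER_CUBIC)]),'w8')
E
```

```text
[ 513.13725998 -323.94191014  113.66174664] 81.95859330938703 [-0.16037199 -0.25552658 -2.29654088]
```

View pics/w8.png

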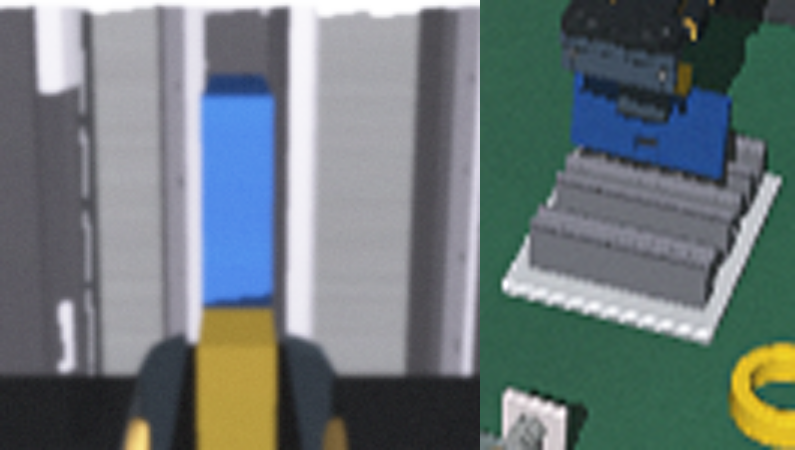

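The last picture shows the plate over the middle slot, parallel to it but about 1.5 mm left of its centre. I'll correct that and go down.

Call:
drive_tool --pt "0 0 0 -1 1.5 -3 3" --pt "0 0 0 -1 1.5 -10 3" --pt "0 0 0 -1 1.5 -18 3" --pt "0 0 0 -1 1.5 -25 3" --pt "0 0 0 -1 1.5 -32 3" --pt "0 0 0 -1 1.5 -38 3" --pt "0 0 0 -1 1.5 -38 3"

```text
time_s: 26.32
ee_pos: [511.4, -322.0, 74.5]
ee_rot: [-56.4, 89.6, 25.6]
force: [0.7, -0.7, -1.6]
gripper_width: 9.7
```

Underside is at about 35 mm, inside the slot, with no contact force. Continuing down.

Call:
drive_tool --pt "0 0 0 0 0 -5 3" --pt "0 0 0 0 0 -10 3" --pt "0 0 0 0 0 -14 3" --pt "0 0 0 0 0 -16 3" --pt "0 0 0 0 0 -17 3" --pt "0 0 0 0 0 -17 3"

```text
time_s: 27.08
ee_pos: [511.5, -322.1, 57.8]
ee_rot: [-58.5, 89.6, 23.4]
force: [0.3, 0.3, -0.2]
gripper_width: 10.3
```

Call:
drive_tool --pt "0 0 0 0 0 -1 3" --pt "0 0 0 0 0 -1.5 3" --pt "0 0 0 0 0 -1.5 3"

```text
time_s: 27.45
ee_pos: [511.5, -322.1, 57.8]
ee_rot: [-62.4, 89.6, 19.6]
force: [-2.2, 1.8, 7.1]
gripper_width: 9.7
```

On the floor (7 N upward). Releasing and lifting clear.

Call:
drive_tool --pt "0 0 0 0 0 0 15" --pt "0 0 0 0 0 0 30" --pt "0 0 0 0 0 0 60" --pt "0 0 0 0 0 0 60" --pt "0 0 0 0 0 0 60" --pt "0 0 0 0 0 0 60"

```text
time_s: 28.2
ee_pos: [511.5, -322.1, 57.7]
ee_rot: [-62.3, 89.6, 19.7]
force: [-0.2, 0.0, -0.9]
gripper_width: 59.3
```

Call:
drive_tool --pt "0 0 0 0 0 20 60" --pt "0 0 0 0 0 60 60" --pt "0 0 0 0 0 110 60" --pt "0 0 0 20 0 160 60" --pt "0 0 0 60 0 200 60" --pt "0 0 0 90 0 230 60" --pt "0 0 0 90 0 230 60" --pt "0 0 0 90 0 230 60" --pt "0 0 0 90 0 230 60"

```text
time_s: 29.32
ee_pos: [599.9, -321.9, 286.1]
ee_rot: [-33.3, 89.7, 48.6]
force: [-0.3, 0.2, -0.0]
gripper_width: 60.0
```

```bash
python3 - <<'E'
from h import *
s=state();T=s['ee_pos'];print(T,s['force'])
im=grab_frame("wrist");C=cam("wrist",s);b=grab_frame("side");t=grab_frame("top");save(im,'w9')
for c,l,z in(("wrist","plate",18),("wrist","slot_mid",10),("side","plate",18),("side","slot_mid",10),("side","fork",6),("side","stand",0),("side","collar",50),("top","collar",50),("top","plate",18),("top","slot_mid",10)):
    for q in place_of(c,l)[:1]:
        p=np.array(q["location"])*[560,420];print(c,l,p,round(q["p"],2),onz(C if c=="wrist" else cam(c),p,z))
h=cv2.cvtColor(im,cv2.COLOR_RGB2HSV);m=cv2.inRange(h,(24,120,110),(34,255,255));m[200:]=0
n,l,st,ce=cv2.connectedComponentsWithStats(m)
for k in range(1,n):
  if st[k,4]>60:
    ys,xs=np.where(l==k);print('yellow',st[k],cv2.minAreaRect(np.array([onz(C,(x,y),98)[:2] for x,y in zip(xs,ys)],np.float32)))
m=cv2.inRange(h,(105,120,60),(125,255,255));m[210:]=0
n,l,st,ce=cv2.connectedComponentsWithStats(m)
for k in range(1,n):
  if st[k,4]>60:
    ys,xs=np.where(l==k);print('blue',st[k],cv2.minAreaRect(np.array([onz(C,(x,y),80)[:2] for x,y in zip(xs,ys)],np.float32)))
E
```

```text
[ 599.89824549 -321.92430674  286.05336311] [-0.31231751  0.24125569 -0.04477111]
wrist plate [264.376 109.116] 0.6 [ 511.73662662 -324.88608513   18.        ]
wrist slot_mid [265.776 107.31 ] 0.71 [ 509.52920407 -323.13503854   10.        ]
side plate [329.28 146.79] 0.58 [ 499.88259917 -331.43874841   18.        ]
side slot_mid [192.192 261.618] 0.72 [774.41721134 198.65018972  10.        ]
side fork [281.288 339.78 ] 0.86 [496.55198107 357.78052745   6.        ]
side stand [285.712 344.694] 0.88 [484.6299317  364.36500983   0.        ]
side collar [297.192 203.616] 0.49 [542.80579219 -29.23862268  50.        ]
top collar [195.496 316.806] 0.72 [357.30387076 170.28739112  50.        ]
top slot_mid [417.704 247.086] 0.78 [ 513.1499774  -321.66234374   10.        ]
yellow [369   0  36  10  74] ((441.8144836425781, -201.02914428710938), (31.57689094543457, 6.723506450653076), 80.60857391357422)
blue [260  46  12  28 314] ((469.1463928222656, -315.35113525390625), (10.814911842346191, 24.496511459350586), 81.7377700805664)
blue [261 131  11  29 305] ((550.2462158203125, -326.91644287109375), (10.396814346313477, 28.39644432067871), 81.73763275146484)
```

```bash
python3 -c "
from h import *
print(env.job_done())"
```

```text
the job is handed in; nothing more can be done
None
```

I completed the changeover and handed the job in at about 29.5 s; the hand-in reports no verdict.

**What I did**
- **Fork and bar:** I took the fork from its stand, straddled the bar and pushed the collar about 18 mm.
- **Plate release:** The side camera showed the plate's tab rise 6 px, which is about 22 mm.
- **Return:** I let the bar spring back and stood the fork back in its stand. I then lifted the plate out and slid it down into the 15 mm slot.

**Last checks**
- **Plate:** The wrist camera puts its centre about 1–2 mm from the slot's centre, turned about −8° like the slot. It met the slot floor with 7 N upward at the expected height. I judged it upright only from its visible width.
- **Fork:** It was upright in its stand in the picture taken after I let it go. I did not view it again before handing in.
- **Bar:** The collar was back within about 2 mm of its start position in the wrist view taken before the plate was lifted.

**Checks that disagreed**
- **Side-camera plate position:** It is about 15 mm off the wrist camera's, and I gave it less weight.
- **Wrong detections:** The final side-camera slot fix and top-camera collar fix were clearly other objects.
- **Side-camera fork and stand:** These fixes differ by about 14 mm. I put this down to detector error, because the fork had gone in freely and looked upright.
- **Bystanders:** I did not measure these at the end. I kept the arm clear of them and saw no unexpected contact forces.

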